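# Wind the lift stand level and slide the pot across

## Task

The clay pot on the lift table is too soft to be picked up. Fit the loose crank on the lift stand's square shaft and wind it until the lift table is level with the fixed ledge beside it, then slide the pot straight across, gently, without lifting or tipping it, until it stands wholly on the ledge. Leave the crank on the shaft, and leave the ledge and the other things on the worktop where they are.

Things in the scene. Friction and masses are not known exactly. Their poses are not given: they have to be found in the camera images.
- lift_stand: Grey iron lift stand, fixed on the worktop, L-shaped, base 14 mm thick. Origin on the worktop under the middle of the white lift table. The white ledge is at x = +138 mm (away from the robot), the gear housing with the drive shaft (74 x 74 mm, top at 60 mm) at y = +165 mm (to the left). A fixed jar of brushes, up to about 0.22 m tall, stands on the worktop just right of it. Place and yaw vary.
- jack_shaft (a joint): Turn of the vertical drive shaft on the gear housing, rad, 0 at the start, growing as it is turned clockwise seen from above; one turn (6.283) lifts the table by 20 mm. At 0 the flats of its square face along the stand's x and y. It needs about 0.15 N m and stays where it is left. Stops at 2.2 turns.
- shaft_tip (a point): Centre of the top of the drive shaft, 92 mm above the worktop. The shaft is a 14 mm square, 21 mm tall, with a 5 mm high conical tip, standing on a round collar of 26 mm diameter whose top is 26 mm below this point. This frame turns with the shaft.
- shaft_collar (a point): Centre of the top of the shaft's collar, on which the fitted crank's hub stands; 66 mm above the worktop.
- lift_table (a joint): Height of the lift table above its lowest position, m (0 at the start, when its top is 85 mm above the worktop).
- table_top (a point): Centre of the top face of the lift table (120 mm along the stand's x, 116 mm along its y, smooth white laminate). Axes as the stand's.
- ledge (a joint): Height setting of the ledge, m: 0 to 0.016; 0 means its top is 109 mm above the worktop. Clamped tight: not to be moved. Varies from start to start.
- ledge_top (a point): Centre of the top face of the ledge (from 72 mm before this point to 64 mm beyond it along the stand's x, 130 mm wide along its y); its steel edge towards the table slopes down by 5 mm over 20 mm as a lead-in and nearly meets the table's edge. Axes as the stand's.
- crank: Loose steel crank, 0.37 kg, standing on its hub on the worktop, balanced. Origin: centre of the hub's underside. Hub: 34 x 34 mm, 46 tall, sides along x and y; 16 mm square socket, 28 deep, from below, flats along x and y. Arm 14 mm wide (z 36 to 46) along x to the upright sleeve at x +55 mm and a 29 mm ball at x -45 mm. Fits the shaft at any quarter turn.
- sleeve_mid (a point): Middle of the crank's freely turning wooden sleeve: upright, 19 mm diameter, 34 mm tall (this point is 67 mm above the hub's underside and 55 mm from its axis); its frame turns with the sleeve.
- pot: Clay pot with pale dots, 82 x 80 mm across, 70 mm tall, about 0.3 kg, standing upright near the middle of the lift table. Origin at the centre of its underside, z up. Too wide to grasp; slides easily on the laminate (friction about 0.3) when pushed at or below half its height.
- kidney_rib: Bystander: wooden kidney-shaped rib, 49 x 82 x 8 mm, on the worktop in front of the stand. Origin under its centre.
- yellow_box: Bystander: small yellow lidded box, 46 x 76 x 32 mm, on the worktop behind the gear housing. Origin under its centre.
- cutter: Bystander: fluted cutter, 49 mm across, 40 mm tall, on the worktop to the right of the ledge. Origin under its centre.
Mind the look-alikes: they are no part of the job. Several things have the shape of the crank; the one meant has the colours described above.

How it is judged (in metres and radians):
On the way, in this order (a step that is already met when the one before it is completed fails the run):
1. the crank's hub is down on the shaft (within 5 mm of the collar, 4 mm of the axis, upright), the pot on the table (horizontal distance between crank and shaft_collar below 0.004 m and z of crank in the frame of shaft_collar below 0.005 m and angle between crank's own z axis and vertical below 0.15 rad and horizontal distance between pot and table_top below 0.03 m), for 0.2 s.
2. the table is wound level with the ledge (within 4 mm), the crank on the shaft and the pot still on the table (z of table_top in the frame of ledge_top between -0.004 and 0.004 m and horizontal distance between crank and shaft_collar below 0.006 m and horizontal distance between pot and table_top below 0.04 m and velocity of joint lift_table below 0.003 m/s), for 0.3 s.
At the end, for the whole second after the job is handed in: The table's top is level with the ledge's within 4 mm; the pot stands upright and at rest wholly on the ledge (its centre from 30 mm short of the point ledge_top to 35 mm beyond it along the stand's x, and within 35 mm of it along y); the crank is down on the shaft (within 6 mm) (z of table_top in the frame of ledge_top between -0.004 and 0.004 m and x of pot in the frame of ledge_top between -0.03 and 0.035 m and y of pot in the frame of ledge_top between -0.035 and 0.035 m and z of pot in the frame of ledge_top between -0.005 and 0.005 m and angle between pot's own z axis and vertical below 0.08 rad and linear speed of each of pot, crank below 0.01 m/s and horizontal distance between crank and shaft_collar below 0.006 m and z of crank in the frame of shaft_collar below 0.006 m); the robot touches nothing.
It fails at once if the pot lifted more than 15 mm above the table's level (z of pot in the frame of table_top above 0.015 m).
It fails at once if the pot tipped by more than 0.3 rad (angle between pot's own z axis and vertical above 0.3 rad).
It fails at once if the pot shoved faster than 0.35 m/s (linear speed of pot above 0.35 m/s).
It fails at once if the ledge moved by more than 4 mm (distance of ledge_top from where it was at the start of the episode above 0.004 m).
It fails at once if a bystander moved by more than 20 mm (distance of any of kidney_rib, yellow_box, cutter from where it was at the start of the episode above 0.02 m).
It also fails if it takes over 72 s, if anything falls off the work surface, if the arm or the gripper's body presses on something with over 40 N, if the wrist force passes 120 N, or if a joint passes its speed limit or range.

## Robot

A 6-joint arm with a two-finger parallel gripper is mounted at the origin on a cart in front of the work surface, level with it; the furniture and walls round the work are solid. World frame = base frame: x ahead of the robot, y to its left, z up, the work surface at z = 0. Lengths are in mm, angles in rad, forces in N, time in s.
With the tool pointing down it reaches from about 275 to 750 mm from the base axis. Payload 10.2 kg.
Tool frame: the origin (TCP) lies midway between the tips of the shut fingers; the grasp point (between the pads) lies grip_depth behind it (grip_depth is the distance from the TCP to the grasp point, in mm); z points along the fingers, y is the line along which they close (so a half turn about z gives the same grasp; the last joint's range is limited). The gripper opens to 85 mm and grips with 20 to 120 N. Pads are 22 mm wide; open, the fingers measure 114 mm over their backs; the gripper's body (76 mm by 85 mm) begins 54 mm behind the grasp point. The pads swing forward as they close: fully open they stand 13 mm farther back than shut.
Start: joints at [-0.223, 0.313, 1.498, -0, 1.331, -0.223], TCP at [525.006, -0.013, 231.294] pointing down, gripper open.
Joint ranges: [-2.94, 2.94], [-0.97, 2.17], [0.19, 2.56], [-1.23, 4.37], [0.02, 3.11], [-2.88, 2.88]. Speed limits (rad/s): [2.39, 2.39, 3.01, 3.14, 3.14, 3.14].

## Interface

Orientations are given as a unit quaternion [w, x, y, z].
In Python, from rig import * gives the robot as it stands.
- The arm moves only by the tool servo_tool, never from a script. Its argument "commands" is a list of rows, each a list of 3 entries, a list of its own where there are three numbers: the gripper command: -1 is fully open, 1 is shut, values between are in proportion, then the shift along the tool's x, y, z in m, then the turn, a rotation vector about the tool's x, y, z in units of 6 degrees (1.0 is 6 degrees). In form: [[grip, [dx, dy, dz], [ax, ay, az]], ...]. A call has 1 to 10 rows; each row shifts and turns the commanded pose from where the row before left it, along the tool's axes as they then stand; what a row does not reach is not made up. A row lasts 1/12 s, in which the tool goes at most 41.7 mm and 7.16 degrees, less where a joint would pass 70% of its speed; a pose out of reach is approached as far as the arm can. A call is refused whole if a number of a shift passes 0.0417 or a number of a turn 1, either way. A call with a gripper value outside its range is refused whole. The fingers move at their own pace and stop on an object; "squeeze" is the grip in N (left out, the last holds). Time passes only in rows, so rows that do not move let the fingers close. It gives the time, the measured TCP pose, the force, the opening and the grip force at its end, in the units of the state.
- sense(): the state, without advancing time (a new reading comes with each control period).
- capture(name): name is "scene" or "side" or "wrist"; returns a dict with "pixels" (480x640x3 uint8, red, green, blue), "z_map" (480x640 float32, mm along the optical axis (not along the pixel's ray), 0 where there is no reading), "fx", "fy", "cx", "cy" (pixels), "rvec" (rotation vector, rad) and "tvec" (3), from world to camera coordinates, as OpenCV has them; the wrist camera has in their place "T_tool_cam" (4x4, takes a point from camera to tool coordinates, whose origin is the TCP and whose axes are the flange's). Camera axes: x right, y down, z forward; pixel columns grow to the right and rows downward; lengths in mm; the calibration is good to about 2 mm. A picture is of the moment at which its call begins: read the wrist's pose just before it.
- finish_job(): hands the job in; it is judged then, once.
The state is a dict: "time_s": time; "joints": joint angles; "dq": joint speeds; "tau": joint torques, N m; "eef_pos": TCP position; "ee_rot": TCP orientation; "force": force on the tool from outside, world axes, zero at the start; "wrist_torque": the same for the moment, N m; "grip_width": opening from 0.0 (shut) to 1.0 (fully open); "grip_force": force on a finger pad.
Only numpy, scipy, OpenCV 4.12 (cv2) and the standard library are available. Lean on these libraries where they do the work, as an engineer would, in place of code of your own. Each camera call takes 0.05 s, during which the arm holds its last target. There are 200 camera calls.

## Working session

There is one attempt and no reset: what is moved stays moved. The work goes in short steps, Python scripts to look and compute and a tool call to move; the robot and the scene stay as the last step left them, time stands still between calls to the robot, and variables do not carry over. Pictures are saved under pics/ and viewed, at most 10 in all, crops included, and the job is handed in when it is done.

Besides the shell and the picture viewer there is one more tool, called after "Emit:" in YAML: its name, and indented under it one key for each argument. servo_tool: Moves the arm, as the interface text tells. Its arguments: {"type":"object","properties":{"commands":{"type":"array"},"squeeze":{"type":"number"}},"required":["commands"]}

```bash
ls; mkdir -p pics; cat > h.py <<'E'
from rig import *
import numpy as np, cv2
def cloud(c):
    v,u=np.mgrid[0:480,0:640]; z=c["z_map"].astype(float)
    P=np.dstack([(u-c["cx"])/c["fx"]*z,(v-c["cy"])/c["fy"]*z,z])
    if "rvec" in c:
        R=cv2.Rodrigues(np.array(c["rvec"],float))[0]; t=np.array(c["tvec"],float).ravel()
        W=(P-t)@R
    W[z==0]=np.nan
    return W
def save(c,n): cv2.imwrite("pics/"+n,c["pixels"][:,:,::-1])
E
python3 - <<'E'
from h import *
import pickle
s=sense();print(s)
for n in("scene","side"):
    c=capture(n);save(c,n+"0.png");pickle.dump(c,open(n+".pkl","wb"))
    print(n,c["fx"],c["rvec"],c["tvec"])
E
```

```text
pics
{'time_s': 0.0, 'joints': array([-2.23397908e-01,  3.13433689e-01,  1.49844927e+00,  3.55219199e-07,
        1.33097874e+00, -2.23429376e-01]), 'dq': array([ 1.09208528e-04,  9.63996385e-04, -2.09369521e-06, -2.38268529e-03,
        1.99214925e-03,  1.13978876e-03]), 'tau': array([-5.78409599e-04, -4.12261176e+01, -2.59742296e+01, -3.58453699e-04,
        4.11797926e-03, -1.23038126e-05]), 'eef_pos': array([5.24743256e+02, 4.73526193e-02, 2.30738828e+02]), 'ee_rot': array([-5.37026814e-04,  7.07095543e-01,  7.07117734e-01, -3.37971358e-04]), 'force': array([-0.63859073, -1.12959199, -0.2277555 ]), 'wrist_torque': array([-0.00412203,  0.0219525 , -0.00209039]), 'grip_force': 0.0, 'grip_width': 0.9997355631772279}
scene 620.7936361905224 [ 1.33670621 -2.24644742  0.8954147 ] [ 252.20140527  383.41035157 1152.18226108]
side 493.98787094437154 [ 2.08149696 -0.16236873  0.09691981] [-511.13877467  118.55584088 1017.5732552 ]
```

View pics/scene0.png

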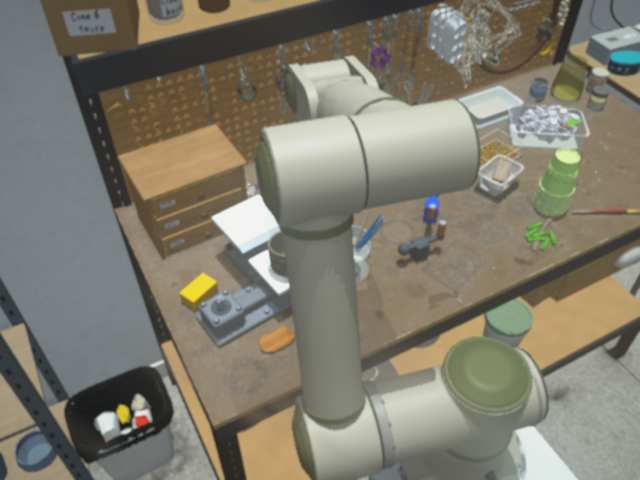

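View pics/side0.png

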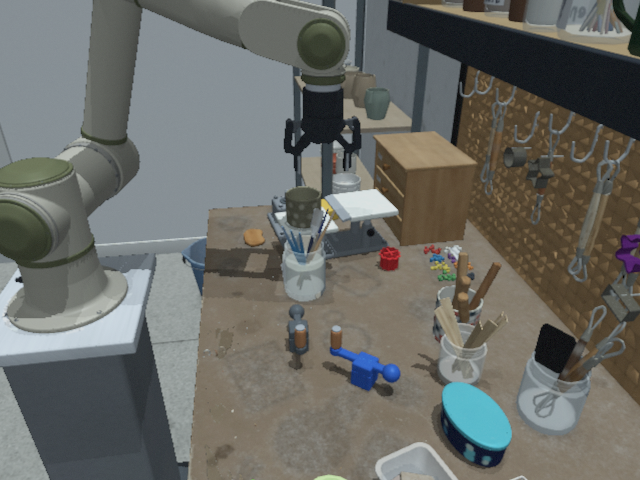

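The side view shows two crank-shaped things: grey steel at (298,335) and blue at (365,370). "Steel" fits the grey one. The lift table with the pot is at (303,205), the ledge at (362,205) and the cutter at (389,259). I'll confirm the grey crank in a crop and measure.

```bash
python3 - <<'E'
from h import *
import pickle
a=pickle.load(open("side.pkl","rb"));b=pickle.load(open("scene.pkl","rb"))
def crop(c,x0,y0,x1,y1,s): return cv2.resize(c["pixels"][y0:y1,x0:x1,::-1],None,fx=s,fy=s,interpolation=cv2.INTER_CUBIC)
A=crop(a,250,285,410,405,4);B=crop(b,180,190,340,350,2)
A=cv2.resize(A,(480,360));B=cv2.resize(B,(320,320))
o=np.zeros((360,800,3),np.uint8);o[:,:480]=A;o[:320,480:]=B
cv2.imwrite("pics/crop1.png",o)
for n,c in(("side",a),("scene",b)):
    W=cloud(c);print(n)
    for (u,v) in {"side":[(298,320),(301,337),(298,313),(365,368),(303,205),(303,192),(280,212),(360,205),(340,197),(390,208),(350,215),(389,259),(254,238),(275,200),(320,395)],"scene":[(225,312),(221,305),(260,220),(270,268),(240,250),(199,290),(277,340),(418,247),(441,230),(404,250)]}[n]:
        print((u,v),c["pixels"][v,u],W[v,u].round(0))
E
```

```text
side
(298, 320) [ 93 105 113] [ 449. -205.   48.]
(301, 337) [105  77  54] [ 445. -282.   75.]
(298, 313) [73 84 92] [ 451. -186.   49.]
(365, 368) [ 46  91 184] [ 539. -338.   47.]
(303, 205) [77 81 72] [494.  62. 145.]
(303, 192) [81 83 70] [504. 136. 142.]
(280, 212) [182 190 190] [450. 152.  88.]
(360, 205) [217 225 225] [633. 109. 113.]
(340, 197) [215 225 225] [596. 161. 112.]
(390, 208) [218 225 225] [696.  82. 113.]
(350, 215) [198 208 209] [599.  62. 113.]
(389, 259) [173  48  53] [673. -10.  35.]
(254, 238) [161 126  83] [385. 175.  10.]
(275, 200) [132 144 152] [448. 277.  62.]
(320, 395) [126 116 102] [ 467. -341.    3.]
scene
(225, 312) [106 115 122] [459. 269.  64.]
(221, 305) [ 96 100 103] [473. 271.  73.]
(260, 220) [242 243 242] [630. 107. 109.]
(270, 268) [177 189 184] [507. 141.  84.]
(240, 250) [157 170 179] [569. 183. 105.]
(199, 290) [241 220  50] [565. 290.  34.]
(277, 340) [193 141  82] [380. 190.   9.]
(418, 247) [100 109 114] [ 435. -204.   44.]
(441, 230) [104  78  58] [ 437. -267.   69.]
(404, 250) [89 96 99] [ 438. -166.   51.]
```

View pics/crop1.png

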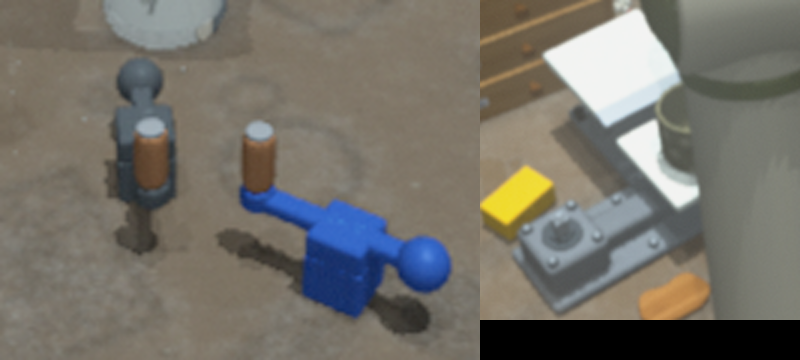

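```bash
python3 - <<'E'
from h import *
import pickle, rig
print([n for n in dir(rig) if n[0]!='_'])
try: print(rig.grip_depth)
except Exception as e: print(e)
for n in("side","scene"):
    c=pickle.load(open(n+".pkl","rb"));W=cloud(c);p=c["pixels"].astype(int)
    x,y,z=W[...,0],W[...,1],W[...,2]
    white=p.min(2)>150
    m=white&(z>100)&(z<135)&(x>520)&(x<760)&(y>0)&(y<240)
    P=W[m];print(n,"ledge",len(P),np.median(P[:,2]),cv2.minAreaRect(P[:,:2].astype(np.float32)),)
    q=P[(P[:,0]>600)&(P[:,0]<670)];print(" z at mid",np.median(q[:,2]),np.std(q[:,2]))
    m=(z>58)&(z<72)&(x>380)&(x<560)&(y>200)&(y<340);P=W[m]
    print(" housing",len(P),cv2.minAreaRect(P[:,:2].astype(np.float32)))
    m=(z>78)&(z<95)&(x>400)&(x<560)&(y>220)&(y<320);print(" shaft",m.sum(),np.nanmean(W[m],0) if m.any() else 0)
    m=white&(z>78)&(z<92)&(x>400)&(x<600)&(y>20)&(y<240);P=W[m];print(" table",len(P),np.median(P[:,2]),P.min(0),P.max(0),cv2.minAreaRect(P[:,:2].astype(np.float32)))
    m=(z>30)&(z<57)&(x>400)&(x<480)&(y>-300)&(y<-140)&(p[...,2]-p[...,0]>-10);P=W[m]
    print(" crank hub",len(P),cv2.minAreaRect(P[:,:2].astype(np.float32)))
    hub=P[(P[:,2]>40)];print(hub.mean(0))
    m=(z>60)&(z<90)&(x>400)&(x<480)&(y>-300)&(y<-220);P=W[m];print(" sleeve",len(P),P.mean(0),P.min(0),P.max(0))
E
```

```text
['PlanningError', 'capture', 'finish_job', 'grip_depth', 'sense']
18.700000000000003
side ledge 1418 112.65325510090615 ((619.584716796875, 122.58230590820312), (171.71978759765625, 133.95579528808594), 7.6495771408081055)
 z at mid 112.79796381829179 1.049594630788997
 housing 142 ((457.9360656738281, 262.3522644042969), (30.89212989807129, 74.601806640625), 0.389570951461792)
 shaft 11 [475.91313363 269.97896783  87.47113833]
 table 193 86.70196824398835 [438.37224205  51.89037295  81.96092044] [570.19601188 166.62942051  88.90749641] ((504.49066162109375, 105.27937316894531), (123.97386169433594, 114.27099609375), 4.7139129638671875)
 crank hub 459 ((447.0271301269531, -224.201904296875), (119.39342498779297, 33.24454879760742), 86.3134536743164)
[ 446.47598574 -213.65164619   48.1119131 ]
 sleeve 206 [ 444.34061955 -277.9158732    77.38714532] [ 435.69635493 -284.41733005   60.21593609] [ 454.24267427 -266.1403862    89.75251771]
scene ledge 2196 109.8237609511092 ((634.3511962890625, 129.7484588623047), (140.96603393554688, 129.72984313964844), 7.74522066116333)
 z at mid 110.14754440567705 2.2177785801885235
 housing 616 ((475.31781005859375, 271.3109130859375), (71.66600036621094, 71.07272338867188), 7.581667423248291)
 shaft 56 [475.45743734 271.15476937  86.06104907]
 table 688 84.19155819243377 [434.5942242  122.35092262  78.16066279] [561.02196821 172.6435259   90.68516737] ((497.6095886230469, 145.2580108642578), (125.32354736328125, 50.60207748413086), 2.320695400238037)
 crank hub 409 ((443.3080139160156, -213.50048828125), (34.9169807434082, 112.05266571044922), 0.1609623283147812)
[ 442.93553577 -208.05669245   45.94951523]
 sleeve 89 [ 438.88801465 -269.22209868   75.89261861] [ 430.7530978 -281.2088508   60.2819858] [ 449.94360523 -260.98462112   89.75971509]
```

Emit:
servo_tool:
  commands:
    - [-1,[-0.01,-0.005,-0.025],[0,0,0]]
    - [-1,[-0.03,-0.011,-0.025],[0,0,0]]
    - [-1,[-0.035,-0.013,-0.01],[0,0,0]]
    - [-1,[-0.035,-0.013,0],[0,0,0]]
    - [-1,[-0.035,-0.013,0],[0,0,0]]
    - [-1,[-0.035,-0.013,0],[0,0,0]]
    - [-1,[-0.03,-0.012,0],[0,0,0]]
    - [-1,[0,0,0],[0,0,0]]
    - [-1,[0,0,0],[0,0,0]]

```text
time_s: 0.85
eef_pos: [444.4, -211.0, 290.9]
ee_rot: [-0.0, 0.708, 0.706, 0.0]
force: [0.1, 0.8, 0.1]
grip_width: 0.997
grip_force: 0.0
```

```bash
cat >> h.py <<'E'
from scipy.spatial.transform import Rotation as Rn
def wristcloud():
    s=sense();c=capture("wrist");v,u=np.mgrid[0:480,0:640];z=c["z_map"].astype(float)
    P=np.dstack([(u-c["cx"])/c["fx"]*z,(v-c["cy"])/c["fy"]*z,z]);T=np.array(c["T_tool_cam"])
    q=np.array(s["ee_rot"]);R=Rn.from_quat(q[[1,2,3,0]]).as_matrix()
    W=(P@T[:3,:3].T+T[:3,3])@R.T+np.array(s["eef_pos"]);W[z==0]=np.nan
    return c,W,s,T
E
python3 - <<'E'
from h import *
import pickle
c,W,s,T=wristcloud();save(c,"w1.png");print(T.round(2),s["eef_pos"],s["joints"].round(3))
pickle.dump((c,W),open("w1.pkl","wb"))
x,y,z=W[...,0],W[...,1],W[...,2]
m=(z>20)&(x>390)&(x<500)&(y>-310)&(y<-120)
for lo,hi in((39,44),(44,52),(56,95)):
    k=m&(z>lo)&(z<hi);P=W[k]
    if len(P)>5: print(lo,hi,len(P),P.mean(0),np.nanmedian(P[:,2]),cv2.minAreaRect(P[:,:2].astype(np.float32)))
print("top",np.nanmedian(z[(x>380)&(x<410)&(y>-280)&(y<-180)]))
E
```

```text
[[   0.     -0.95   -0.32   80.75]
 [   1.      0.      0.      0.65]
 [   0.     -0.32    0.95 -143.18]
 [   0.      0.      0.      1.  ]] [ 444.44014376 -211.02076134  290.93073435] [-0.682  0.202  1.486  0.     1.455 -0.679]
39 44 118 [ 455.40121996 -220.16143321   42.46484873] 43.05187644170336 ((451.8704833984375, -229.34686279296875), (60.019134521484375, 134.15415954589844), 19.08293914794922)
44 52 2111 [ 448.33880026 -217.57874744   46.82672593] 46.553127083797875 ((451.8935546875, -231.5647735595703), (60.758522033691406, 137.5209503173828), 19.073135375976562)
56 95 689 [ 461.07360714 -269.17715008   78.00161943] 82.46524887303909 ((472.22784423828125, -230.9796142578125), (117.7109146118164, 66.00180053710938), 84.702392578125)
top 353.3522389089983
```

View pics/w1.png

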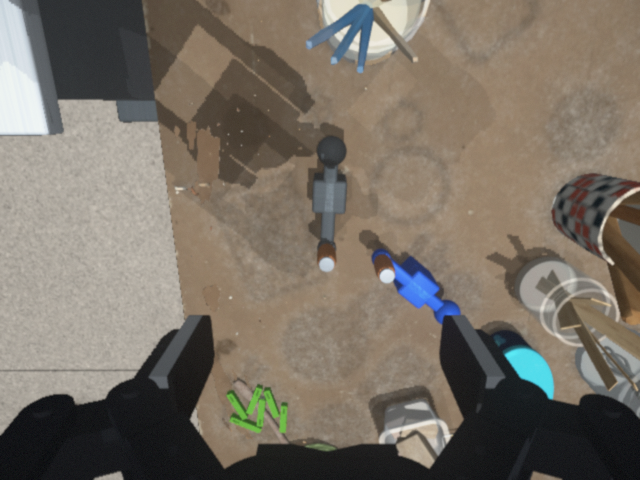

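The wrist picture shows the grey crank: hub (329,195), sleeve (326,265), ball (331,151). The blue look-alike is at (418,285).

```bash
python3 - <<'E'
from h import *
import pickle
c,W=pickle.load(open("w1.pkl","rb"));z=W[...,2].copy();z[:,:305]=np.nan;z[:,355:]=np.nan
def rep(n,k): P=W[k];print(n,len(P),P.mean(0).round(1),cv2.minAreaRect(P[:,:2].astype(np.float32)))
v=np.arange(480)[:,None]+0*z
rep("hubtop",(z>43)&(z<50)&(v>172)&(v<214)&(W[...,0]>420)&(W[...,0]<470))
rep("sleevetop",(z>80)&(z<90)&(v>240))
rep("ball",(z>44)&(z<62)&(v<166)&(v>130))
k=(z>43)&(z<50)&(v>214)&(v<240);rep("arm",k);p=W[k][:,:2];print(np.polyfit(p[:,1],p[:,0],1))
x,y=W[...,0],W[...,1]
k=(W[...,2]>90)&(x>400)&(x<640)&(y>-80)&(y<60);rep("jar",k);print(np.nanmax(W[k],0))
E
```

```text
hubtop 1225 [ 447.2 -216.5   46.3] ((447.4447021484375, -215.22549438476562), (41.41920471191406, 33.96283721923828), 89.27672576904297)
sleevetop 275 [ 444.5 -272.1   86.3] ((444.45147705078125, -273.1039733886719), (17.339975357055664, 15.744024276733398), 8.731730461120605)
ball 681 [ 449.4 -173.3   51.6] ((449.3695373535156, -173.93157958984375), (26.9368953704834, 26.596294403076172), 0.8034932613372803)
arm 340 [ 445.6 -249.8   46.1] ((445.59246826171875, -250.51678466796875), (27.152223587036133, 13.893023490905762), 86.98287200927734)
[4.31806895e-02 4.56380960e+02]
jar 1310 [476.1 -71.  106.4] ((480.1386413574219, -68.2994613647461), (23.715848922729492, 81.13723754882812), 89.6273422241211)
[520.72493644 -56.18298381 138.5096744 ]
```

Emit:
servo_tool:
  commands:
    - [-1,[-0.0065,0.0026,0],[0,0,0.45]]
    - [-1,[0,0,0.038],[0,0,0]]
    - [-1,[0,0,0.038],[0,0,0]]
    - [-1,[0,0,0.038],[0,0,0]]
    - [-1,[0,0,0.038],[0,0,0]]
    - [-1,[0,0,0.038],[0,0,0]]
    - [-1,[0,0,0.034],[0,0,0]]
    - [-1,[0,0,0.02],[0,0,0]]
    - [-1,[0,0,0.01],[0,0,0]]
    - [-1,[0,0,0],[0,0,0]]

```text
time_s: 1.73
eef_pos: [447.3, -215.0, 35.8]
ee_rot: [-0.002, 0.723, 0.691, -0.0]
force: [0.9, 0.6, 0.5]
grip_width: 0.998
grip_force: 0.0
```

Emit:
servo_tool:
  commands:
    - [-1,[-0.0025,0,0.012],[0,0,0]]
    - [-1,[0,0,0.01],[0,0,0]]
    - [0.2,[0,0,0],[0,0,0]]
    - [1,[0,0,0],[0,0,0]]
    - [1,[0,0,0],[0,0,0]]
    - [1,[0,0,0],[0,0,0]]
    - [1,[0,0,0],[0,0,0]]
    - [1,[0,0,0],[0,0,0]]
  squeeze: 70

```text
time_s: 2.4
eef_pos: [447.9, -219.3, 16.2]
ee_rot: [0.001, 0.724, 0.69, 0.0]
force: [-1.6, -0.3, 6.5]
grip_width: 0.39
grip_force: 70.6
```

Emit:
servo_tool:
  commands:
    - [1,[0,0,-0.01],[0,0,0]]
    - [1,[0,0,-0.03],[0,0,0]]
    - [1,[0,0,-0.04],[0,0,0]]
    - [1,[0,0,-0.04],[0,0,0]]
    - [1,[0,0,-0.04],[0,0,0]]
    - [1,[0,0,-0.04],[0,0,-0.43]]
    - [1,[0,0,-0.03],[0,0,-0.5]]
    - [1,[0,0,-0.015],[0,0,-0.5]]
    - [1,[0,0,0],[0,0,-0.3]]
    - [1,[0,0,0],[0,0,0]]

```text
time_s: 3.23
eef_pos: [447.3, -218.8, 261.4]
ee_rot: [0.001, 0.658, 0.753, 0.0]
force: [0.6, 0.5, -4.6]
grip_width: 0.385
grip_force: 70.9
```

Emit:
servo_tool:
  commands:
    - [1,[0.015,0.003,0],[0,0,0]]
    - [1,[0.03,0.006,0],[0,0,0]]
    - [1,[0.036,0.007,0],[0,0,0]]
    - [1,[0.036,0.007,0],[0,0,0]]
    - [1,[0.036,0.007,0],[0,0,0]]
    - [1,[0.036,0.007,0],[0,0,0]]
    - [1,[0.036,0.007,0],[0,0,0]]
    - [1,[0.036,0.007,0],[0,0,0]]
    - [1,[0.036,0.007,0],[0,0,0]]
    - [1,[0.036,0.007,0],[0,0,0]]

```text
time_s: 4.07
eef_pos: [466.5, 121.5, 259.8]
ee_rot: [-0.001, 0.659, 0.752, -0.001]
force: [0.8, -0.1, -3.7]
grip_width: 0.387
grip_force: 70.8
```

Emit:
servo_tool:
  commands:
    - [1,[0.036,0.007,0],[0,0,0]]
    - [1,[0.036,0.007,0],[0,0,0]]
    - [1,[0.03,0.006,0],[0,0,0]]
    - [1,[0.015,0.003,0],[0,0,0]]
    - [1,[0,0,0],[0,0,0]]
    - [1,[0,0,0],[0,0,0]]

```text
time_s: 4.57
eef_pos: [473.9, 239.1, 259.5]
ee_rot: [-0.001, 0.658, 0.753, -0.001]
force: [-0.8, -0.8, -3.6]
grip_width: 0.384
grip_force: 70.8
```

```bash
python3 - <<'E'
from h import *
import pickle
a=capture("side");b=capture("scene");c,W,s,T=wristcloud()
pickle.dump((a,b,c,W,s),open("m2.pkl","wb"))
o=np.vstack([np.hstack([a["pixels"][100:300,200:400],b["pixels"][150:350,150:350]]),cv2.resize(c["pixels"],(400,300))])
cv2.imwrite("pics/m2.png",cv2.resize(o[:,:,::-1],None,fx=1.19,fy=1.19)); print(s["eef_pos"],s["ee_rot"])
E
```

```text
[474.29184573 237.99689713 259.90480152] [-2.70670163e-04  6.58588544e-01  7.52502949e-01 -6.06655727e-04]
```

View pics/m2.png

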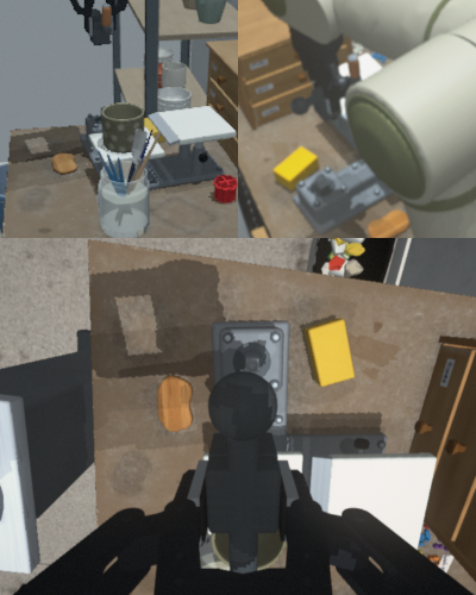

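```bash
python3 - <<'E'
from h import *
import pickle
from scipy.optimize import least_squares
a,b,c,W,s=pickle.load(open("m2.pkl","rb"))
q=np.array(s["ee_rot"]);R=Rn.from_quat(q[[1,2,3,0]]).as_matrix();e=np.array(s["eef_pos"])
L=(W-e)@R
x,y,z=[L[...,i] for i in range(3)]
m=(x>25)&(x<65)&(abs(y)<25)&(z>-50)&(z<0);P=L[m];print("ball pts",len(P),P.mean(0))
f=least_squares(lambda p:np.linalg.norm(P-p,axis=1)-14.5,P.mean(0)+[0,0,8],loss="soft_l1");print("ball tool",f.x,f.cost/len(P),"rot x",R[:,0],R[:,1])
X,Y,Z=[W[...,i] for i in range(3)]
m=(Z>54)&(Z<70)&(X>420)&(X<540)&(Y>210)&(Y<330);P=W[m];print("housing",len(P),np.median(P[:,2]),cv2.minAreaRect(P[:,:2].astype(np.float32)))
m=(Z>80)&(Z<96)&(X>440)&(X<510)&(Y>245)&(Y<300);P=W[m];print("shaft",len(P),P.mean(0),P.max(0),P.min(0),cv2.minAreaRect(P[:,:2].astype(np.float32)))
for n,c in(("side",a),("scene",b)):
    V=cloud(c);L=(V-e)@R;x,y,z=[L[...,i] for i in range(3)]
    m=(x>28)&(x<65)&(abs(y)<22)&(z>-50)&(z<5);P=L[m]
    if len(P)>20:
        f=least_squares(lambda p:np.linalg.norm(P-p,axis=1)-14.5,P.mean(0),loss="soft_l1");print(n,"ball",len(P),f.x)
    m=(x>-70)&(x<-42)&(abs(y)<22)&(z>-75)&(z<-30);P=L[m];print(n,"sleeve",len(P),P.mean(0) if len(P) else 0)
E
```

```text
ball pts 7711 [ 45.55187279   0.31887718 -34.5977103 ]
ball tool [ 44.10604368   0.28177994 -25.31183385] 0.30038472117539455 rot x [-1.32522114e-01  9.91179972e-01 -3.91712832e-04] [ 0.99117931  0.13252152 -0.00126954]
housing 5238 60.855912946163755 ((480.26763916015625, 269.04132080078125), (73.81915283203125, 73.37141418457031), 8.550307273864746)
shaft 325 [480.12372271 269.74330707  89.00603557] [487.68526249 276.54681774  94.23651024] [472.40831418 261.53975117  80.13901608] ((480.03839111328125, 268.9115295410156), (13.638432502746582, 14.05763053894043), 7.550174713134766)
side ball 46 [ 46.18854696   0.1199457  -25.8281093 ]
side sleeve 164 [-58.92576905  -0.45080827 -52.37578768]
scene ball 223 [ 46.76040822  -1.53876418 -24.32913212]
scene sleeve 196 [-50.34239344  -6.1815157  -54.39585287]
```

Emit:
servo_tool:
  commands:
    - [1,[0.015,0.005,0],[0,0,0]]
    - [1,[0.0154,0.0049,0.01],[0,0,0]]
    - [1,[0,0,0.03],[0,0,0]]
    - [1,[0,0,0.03],[0,0,0]]
    - [1,[0,0,0.03],[0,0,0]]
    - [1,[0,0,0.025],[0,0,0]]
    - [1,[0,0,0.008],[0,0,0]]
    - [1,[0,0,0],[0,0,0]]
    - [1,[0,0,0],[0,0,0]]

```text
time_s: 5.47
eef_pos: [481.0, 269.9, 128.5]
ee_rot: [0.0, 0.658, 0.753, 0.001]
force: [-0.5, 0.1, -2.9]
grip_width: 0.382
grip_force: 70.6
```

```bash
python3 - <<'E'
from h import *
a=capture("side");b=capture("scene");s=sense();print(s["eef_pos"],s["joints"].round(2))
A=cv2.resize(a["pixels"][140:240,230:330],(400,400),interpolation=cv2.INTER_CUBIC);B=cv2.resize(b["pixels"][240:340,170:270],(400,400),interpolation=cv2.INTER_CUBIC)
cv2.imwrite("pics/m3.png",np.hstack([A,B])[:,:,::-1])
E
```

```text
[481.31951472 270.23013646 129.25238646] [ 0.3   0.47  1.55 -0.    1.12  0.17]
```

View pics/m3.png

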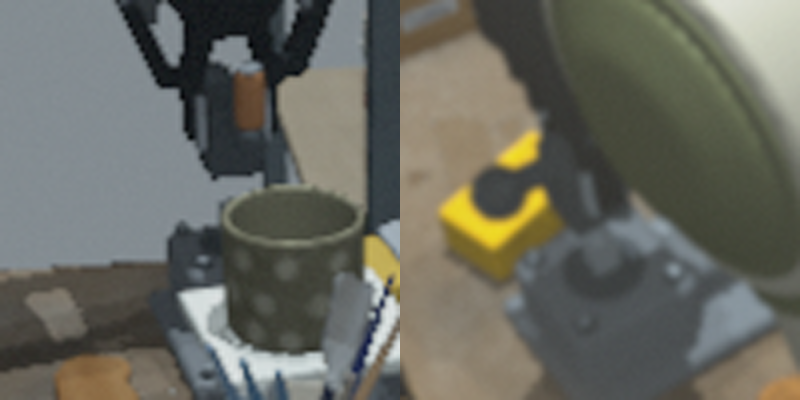

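The side crop shows the hub at (235,150) hanging above the pot's line of sight. The scene crop shows the shaft at (600,245) just below the hub at (590,200). I'll lower it slowly.

Emit:
servo_tool:
  commands:
    - [1,[-0.0005,-0.0008,0.01],[0,0,0]]
    - [1,[0,0,0.008],[0,0,0]]
    - [1,[0,0,0.004],[0,0,0]]
    - [1,[0,0,0.003],[0,0,0]]
    - [1,[0,0,0.003],[0,0,0]]
    - [1,[0,0,0],[0,0,0]]

```text
time_s: 6.07
eef_pos: [479.4, 269.5, 98.7]
ee_rot: [-0.0, 0.658, 0.753, -0.0]
force: [-0.4, 0.1, -3.0]
grip_width: 0.387
grip_force: 70.8
```

Emit:
servo_tool:
  commands:
    - [1,[0,0,0.004],[0,0,0]]
    - [1,[0,0,0.004],[0,0,0]]
    - [1,[0,0,0.003],[0,0,0]]
    - [1,[0,0,0.002],[0,0,0]]
    - [1,[0,0,0.002],[0,0,0]]
    - [1,[0,0,0],[0,0,0]]
    - [1,[0,0,0],[0,0,0]]

```text
time_s: 6.65
eef_pos: [479.6, 269.6, 84.3]
ee_rot: [-0.0, 0.658, 0.753, -0.0]
force: [-0.3, 0.2, -3.3]
grip_width: 0.385
grip_force: 70.7
```

Emit:
servo_tool:
  commands:
    - [1,[0,0,0.001],[0,0,0]]
    - [1,[0,0,0.001],[0,0,0]]
    - [1,[0,0,0.001],[0,0,0]]
    - [1,[0,0,0],[0,0,0]]
    - [1,[0,0,0],[0,0,0]]

```text
time_s: 7.07
eef_pos: [479.7, 269.6, 82.2]
ee_rot: [0.0, 0.658, 0.753, 0.0]
force: [-3.7, -1.2, 4.9]
grip_width: 0.386
grip_force: 72.0
```

Emit:
servo_tool:
  commands:
    - [0.2,[0,0,0],[0,0,0]]
    - [-0.5,[0,0,0],[0,0,0]]
    - [-1,[0,0,0],[0,0,0]]
    - [-1,[0,0,0],[0,0,0]]
    - [-1,[0,0,-0.01],[0,0,0]]
    - [-1,[0,0,-0.03],[0,0,0]]
    - [-1,[0,0,-0.035],[0,0,0]]
    - [-1,[0,0,-0.025],[0,0,0]]
    - [-1,[-0.02,0,-0.005],[0,0,0]]
    - [-1,[-0.02,0,0],[0,0,0]]

```text
time_s: 7.9
eef_pos: [485.7, 230.2, 189.4]
ee_rot: [0.002, 0.657, 0.753, 0.002]
force: [0.0, -0.1, -0.4]
grip_width: 1.001
grip_force: 0.0
```

Emit:
servo_tool:
  commands:
    - [-1,[-0.015,0,0],[0,0,0]]
    - [-1,[0,0,0],[0,0,0]]
    - [-1,[0,0,0],[0,0,0]]

```text
time_s: 8.15
eef_pos: [487.1, 214.9, 187.0]
ee_rot: [0.0, 0.659, 0.752, 0.0]
force: [0.7, -0.2, 0.1]
grip_width: 0.996
grip_force: 0.0
```

```bash
python3 - <<'E'
from h import *
c,W,s,T=wristcloud();save(c,"w4.png");q=np.array(s["ee_rot"]);R=Rn.from_quat(q[[1,2,3,0]]).as_matrix();e=np.array(s["eef_pos"]);print(e)
X,Y,Z=[W[...,i] for i in range(3)]
for n,lo,hi in(("sleeve top",142,156),("hub/arm",106,116)):
    m=(Z>lo)&(Z<hi)&(np.hypot(X-480,Y-260)<90);P=W[m]
    if len(P): print(n,len(P),P.mean(0),np.median(P[:,2]),cv2.minAreaRect(P[:,:2].astype(np.float32)))
for nm in("scene","side"):
    V=cloud(capture(nm));X,Y,Z=[V[...,i] for i in range(3)]
    m=(Z>100)&(Z<152)&(np.hypot(X-480,Y-270)<75);P=V[m]
    h=P[(P[:,2]<116)];print(nm,len(P),"arm z",np.median(h[:,2]) if len(h) else 0,"sleeve",P[P[:,2]>122].mean(0) if (P[:,2]>122).any() else 0)
E
```

```text
[487.12660626 214.85991623 186.99774848]
sleeve top 1135 [487.3860974 217.6005525 151.4574274] 153.2581256692888 ((487.5404052734375, 216.08633422851562), (17.80195426940918, 16.651432037353516), 23.77506446838379)
hub/arm 6911 [479.99497535 270.5443345  112.46982137] 112.47235723956432 ((479.9163818359375, 271.0742492675781), (33.98923873901367, 114.35780334472656), 8.24634075164795)
scene 713 arm z 110.50405356287425 sleeve [479.57331582 222.92588894 137.62175965]
side 249 arm z 112.85703889048574 sleeve [486.61888659 215.80976767 137.49586099]
```

View pics/w4.png

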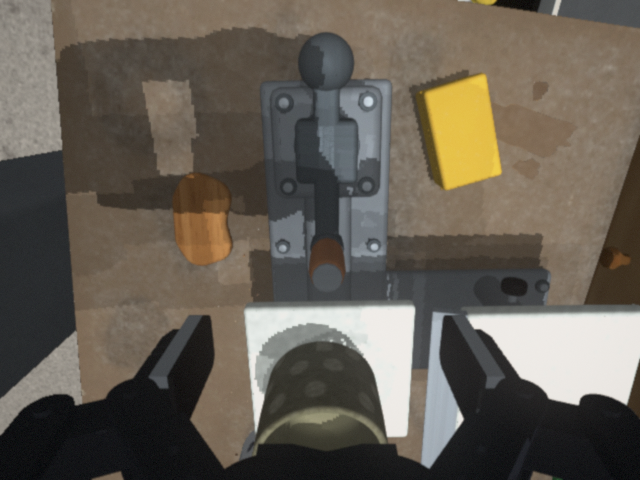

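The wrist picture shows the crank seated on the housing (hub (326,150), ball (326,60), sleeve (327,275)), and the pot at (320,390) is on the table. Next I grip the sleeve.

Emit:
servo_tool:
  commands:
    - [-1,[0.001,0,0.02],[0,0,0]]
    - [-1,[0,0,0.025],[0,0,0]]
    - [-0.5,[0,0,0.015],[0,0,0]]
    - [0,[0,0,0.003],[0,0,0]]
    - [0.5,[0,0,0],[0,0,0]]
    - [1,[0,0,0],[0,0,0]]
    - [1,[0,0,0],[0,0,0]]
    - [1,[0,0,0],[0,0,0]]
    - [1,[0,0,0],[0,0,0]]
  squeeze: 35

```text
time_s: 9.05
eef_pos: [487.3, 216.1, 124.3]
ee_rot: [0.001, 0.658, 0.753, 0.001]
force: [-0.1, -0.6, 4.0]
grip_width: 0.204
grip_force: 34.1
```

Emit:
servo_tool:
  commands:
    - [1,[0.0008,-0.0096,0],[0,0,0]]
    - [1,[0.0025,-0.0093,0],[0,0,0]]
    - [1,[0.004,-0.0087,0],[0,0,0]]
    - [1,[0.0055,-0.0078,0],[0,0,0]]
    - [1,[0.0068,-0.0068,0],[0,0,0]]
    - [1,[0.0078,-0.0055,0],[0,0,0]]
    - [1,[0.0087,-0.004,0],[0,0,0]]
    - [1,[0.0093,-0.0025,0],[0,0,0]]
    - [1,[0.0096,-0.0008,0],[0,0,0]]

```text
time_s: 9.8
eef_pos: [424.9, 263.2, 124.3]
ee_rot: [0.001, 0.658, 0.753, 0.0]
force: [-1.4, -4.4, 4.6]
grip_width: 0.206
grip_force: 34.3
```

Emit:
servo_tool:
  commands:
    - [1,[0.0096,0.0008,0],[0,0,0]]
    - [1,[0.0093,0.0025,0],[0,0,0]]
    - [1,[0.0087,0.004,0],[0,0,0]]
    - [1,[0.0078,0.0055,0],[0,0,0]]
    - [1,[0.0068,0.0068,0],[0,0,0]]
    - [1,[0.0055,0.0078,0],[0,0,0]]
    - [1,[0.004,0.0087,0],[0,0,0]]
    - [1,[0.0025,0.0093,0],[0,0,0]]
    - [1,[0.0008,0.0096,0],[0,0,0]]

```text
time_s: 10.55
eef_pos: [472.2, 325.6, 123.7]
ee_rot: [-0.0, 0.658, 0.753, -0.0]
force: [-3.8, -3.7, 4.4]
grip_width: 0.205
grip_force: 34.4
```

Emit:
servo_tool:
  commands:
    - [1,[-0.0008,0.0096,0],[0,0,0]]
    - [1,[-0.0025,0.0093,0],[0,0,0]]
    - [1,[-0.004,0.0087,0],[0,0,0]]
    - [1,[-0.0055,0.0078,0],[0,0,0]]
    - [1,[-0.0068,0.0068,0],[0,0,0]]
    - [1,[-0.0078,0.0055,0],[0,0,0]]
    - [1,[-0.0087,0.004,0],[0,0,0]]
    - [1,[-0.0093,0.0025,0],[0,0,0]]
    - [1,[-0.0096,0.0008,0],[0,0,0]]

```text
time_s: 11.3
eef_pos: [534.7, 278.6, 124.1]
ee_rot: [-0.0, 0.658, 0.753, 0.001]
force: [-0.5, 3.7, 3.8]
grip_width: 0.203
grip_force: 34.6
```

Emit:
servo_tool:
  commands:
    - [1,[-0.0096,-0.0008,0],[0,0,0]]
    - [1,[-0.0093,-0.0025,0],[0,0,0]]
    - [1,[-0.0087,-0.004,0],[0,0,0]]
    - [1,[-0.0078,-0.0055,0],[0,0,0]]
    - [1,[-0.0068,-0.0068,0],[0,0,0]]
    - [1,[-0.0055,-0.0078,0],[0,0,0]]
    - [1,[-0.004,-0.0087,0],[0,0,0]]
    - [1,[-0.0025,-0.0093,0],[0,0,0]]
    - [1,[-0.0008,-0.0096,0],[0,0,0]]

```text
time_s: 12.05
eef_pos: [488.1, 215.3, 124.3]
ee_rot: [0.002, 0.658, 0.753, 0.001]
force: [3.8, -0.9, 3.8]
grip_width: 0.207
grip_force: 34.4
```

```bash
cat > lev.py <<'E'
from h import *
s=sense();print(s["time_s"],s["eef_pos"].round(1),s["force"].round(1))
u=np.array([np.cos(.134),np.sin(.134)]);v=np.array([-u[1],u[0]]);C=np.array([500.5,106.])
for n in("side","scene"):
    c=capture(n);save(c,"lev_%s_%.0f.png"%(n,s["time_s"]*10));W=cloud(c);p=c["pixels"].astype(int)
    d=W[...,:2]-C;a=d@u;b=d@v;z=W[...,2];w=(p.min(2)>140)&(z>75)&(z<140)
    t=w&(abs(a)<57)&(abs(b)<55)&(z<118);l=w&(a>95)&(a<195)&(abs(b)<58)
    r=[z[k] for k in(t,l)];print(n,[(len(q),np.median(q).round(2) if len(q) else 0) for q in r])
    if t.any(): print(" table a,b range",a[t].min(),a[t].max(),b[t].min(),b[t].max())
    q=(z>130)&(z<200)&(np.hypot(a,b)<60)&(p.max(2)<150)&(p.max(2)-p.min(2)<45);
    if q.any(): print(" pot",q.sum(),"ab",np.median(a[q]),np.median(b[q]),"a range",np.percentile(a[q],[1,99]),"b",np.percentile(b[q],[1,99]),"ztop",np.percentile(z[q],98))
E
python3 lev.py
```

```text
12.05 [488.1 215.3 124.3] [ 3.8 -0.9  3.8]
side [(336, np.float64(106.02)), (903, np.float64(112.98))]
 table a,b range -56.02841990687343 56.726021224777895 -54.617173639133895 53.946225798082274
 pot 1089 ab -4.037513725057673 -30.131203538367348 a range [-41.10908191  34.40734679] b [-47.49526818  33.867173  ] ztop 176.32791072091015
scene [(0, 0), (0, 0)]
```

Emit:
servo_tool:
  commands:
    - [1,[0.0008,-0.0096,0],[0,0,0]]
    - [1,[0.0025,-0.0093,0],[0,0,0]]
    - [1,[0.004,-0.0087,0],[0,0,0]]
    - [1,[0.0055,-0.0078,0],[0,0,0]]
    - [1,[0.0068,-0.0068,0],[0,0,0]]
    - [1,[0.0078,-0.0055,0],[0,0,0]]
    - [1,[0.0087,-0.004,0],[0,0,0]]
    - [1,[0.0093,-0.0025,0],[0,0,0]]
    - [1,[0.0096,-0.0008,0],[0,0,0]]

```text
time_s: 12.9
eef_pos: [424.8, 263.1, 124.1]
ee_rot: [0.001, 0.658, 0.753, -0.0]
force: [-1.6, -3.7, 7.2]
grip_width: 0.206
grip_force: 34.8
```

Emit:
servo_tool:
  commands:
    - [1,[0.0096,0.0008,0],[0,0,0]]
    - [1,[0.0093,0.0025,0],[0,0,0]]
    - [1,[0.0087,0.004,0],[0,0,0]]
    - [1,[0,0,0],[0,0,0]]
    - [1,[0,0,0],[0,0,0]]
    - [1,[0,0,0],[0,0,0]]
    - [1,[0,0,0],[0,0,0]]

```text
time_s: 13.48
eef_pos: [428.8, 291.9, 124.0]
ee_rot: [0.0, 0.658, 0.753, 0.001]
force: [-0.8, 0.7, 7.2]
grip_width: 0.21
grip_force: 34.7
```

```bash
python3 lev.py
```

```text
13.4833 [428.8 291.9 124. ] [-0.8  0.7  7.2]
side [(359, np.float64(112.97)), (897, np.float64(112.93))]
 table a,b range -55.5868701830324 56.95826896948666 -54.96302752278081 54.82092761237655
 pot 1184 ab -4.490973493307234 -31.33021029182266 a range [-41.01125262  34.36133425] b [-47.50683359  33.84552414] ztop 183.29328736000926
scene [(0, 0), (0, 0)]
```

Emit:
servo_tool:
  commands:
    - [0.2,[0,0,0],[0,0,0]]
    - [-0.3,[0,0,0],[0,0,0]]
    - [-0.3,[0,0,0],[0,0,0]]
    - [-0.3,[0,0,-0.016],[0,0,0]]
    - [-0.3,[0,0,-0.03],[0,0,0]]
    - [-0.3,[0,0,-0.035],[0,0,0]]
    - [-0.3,[0,0,-0.035],[0,0,0]]
    - [-0.3,[0,0,-0.02],[0,0,0]]
    - [0,[-0.0284,-0.0067,0],[0,0,0]]
    - [0,[-0.0284,-0.0067,0],[0,0,0]]

```text
time_s: 14.42
eef_pos: [422.8, 233.4, 260.0]
ee_rot: [0.001, 0.657, 0.754, 0.001]
force: [0.2, -0.2, -0.1]
grip_width: 0.498
grip_force: 0.0
```

Emit:
servo_tool:
  commands:
    - [0,[-0.0284,-0.0067,0],[0,0,0]]
    - [0,[-0.0284,-0.0067,0],[0,0,0]]
    - [0,[-0.0284,-0.0067,0],[0,0,0]]
    - [0,[-0.0284,-0.0067,0],[0,0,0]]
    - [0,[-0.0284,-0.0067,0],[0,0,0]]
    - [0,[0,0,0],[0,0,-1]]
    - [0,[0,0,0],[0,0,-1]]
    - [0,[0,0,0],[0,0,-1]]
    - [0,[0,0,0],[0,0,-1]]
    - [0,[0,0,0],[0,0,-1]]

```text
time_s: 15.25
eef_pos: [408.4, 88.1, 259.1]
ee_rot: [-0.0, 0.439, 0.899, -0.0]
force: [-1.0, -0.0, -0.1]
grip_width: 0.501
grip_force: 0.0
```

Emit:
servo_tool:
  commands:
    - [0,[0,0,0],[0,0,-1]]
    - [0,[0,0,0],[0,0,-1]]
    - [0,[0,0,0],[0,0,-1]]
    - [0,[0,0,0],[0,0,-1]]
    - [0,[0,0,0],[0,0,-1]]
    - [0,[0,0,0],[0,0,-1]]
    - [0,[0,0,0],[0,0,-1]]
    - [0,[0,0,0],[0,0,-1]]
    - [0,[0,0,0],[0,0,-1]]
    - [0,[0,0,0],[0,0,-1]]

```text
time_s: 16.08
eef_pos: [408.4, 88.2, 259.1]
ee_rot: [-0.0, -0.07, 0.998, 0.0]
force: [0.3, 0.1, -0.4]
grip_width: 0.501
grip_force: 0.0
```

```bash
cat > pot.py <<'E'
from h import *
import sys
c,W,s,T=wristcloud();save(c,"w_%s.png"%sys.argv[1]);print(s["eef_pos"].round(1),s["ee_rot"].round(3),s["joints"].round(2))
p=c["pixels"].astype(int);u=np.array([np.cos(.134),np.sin(.134)]);v=np.array([-u[1],u[0]]);C=np.array([502,107.])
d=W[...,:2]-C;a=d@u;b=d@v;z=W[...,2];near=(abs(a)<220)&(abs(b)<80)
w=near&(p.min(2)>140)&(z>95)&(z<125)
P=np.c_[a[w],b[w]].astype(np.float32);P1=P[P[:,0]<62];print("table",P1.min(0),P1.max(0),np.median(z[w][P[:,0]<62]),"ledge",np.median(z[w][P[:,0]>95]) if (P[:,0]>95).any() else 0, P.max(0))
r=near&(z>172)&(z<192)&(a>-70);Q=np.c_[a[r],b[r]].astype(np.float32)
if len(Q)>9: print("rim",len(Q),np.median(z[r]),cv2.minEnclosingCircle(Q),np.percentile(Q,[1,99],axis=0))
for lo in range(112,190,10):
    k=near&(z>lo)&(z<lo+10)&(p.max(2)<150)&(a>-70)
    if k.sum()>20: print(lo,k.sum(),np.percentile(a[k],2),np.percentile(b[k],[2,98]))
E
python3 pot.py 5; python3 lev.py
```

```text
[408.4  88.2 259.1] [-0.    -0.07   0.998  0.   ] [-0.07  0.05  1.74 -0.    1.35 -1.78]
table [-58.774258 -60.69949 ] [23.861944 55.917645] 111.80868984643121 ledge 111.3905229489808 [132.70145   57.672752]
rim 3524 180.06996527422282 ((-3.697620391845703, -6.876340866088867), 41.10391616821289) [[-43.74793896 -45.51989277]
 [ 33.94775959  31.3871838 ]]
112 651 -42.55696131752597 [-33.71019145  29.49000916]
122 1475 -42.812196696921646 [-38.26544814  25.16916161]
132 1332 -43.177016296956104 [-40.22897647  26.68409043]
142 1471 -43.48049109454701 [-41.36132065  27.91617401]
152 1641 -43.70539646629769 [-41.99265157  28.26688266]
162 1876 -43.63325474610278 [-42.72289058  28.47009042]
172 2281 -43.66920429652185 [-43.16356829  29.66582488]
182 105 -40.91199338611079 [-45.94005553  31.45503316]
16.1333 [408.4  88.2 259.1] [-0.1  0.6  0.5]
side [(320, np.float64(112.91)), (901, np.float64(112.93))]
 table a,b range -55.77256948510991 56.80363634598095 -54.98307124266745 53.623218486243914
 pot 1188 ab -5.005528288379526 -31.592637815754806 a range [-41.16216479  34.45397362] b [-48.00793342  33.56080984] ztop 183.32408752968988
scene [(559, np.float64(110.57)), (1518, np.float64(110.13))]
 table a,b range -56.96400558721507 56.9190586538904 12.50797607704344 54.94136855093978
 pot 434 ab 1.3022690955711493 26.784482753162585 a range [-31.10608156  34.47881098] b [-13.32816154  37.05281206] ztop 182.15775630780334
```

View pics/w_5.png

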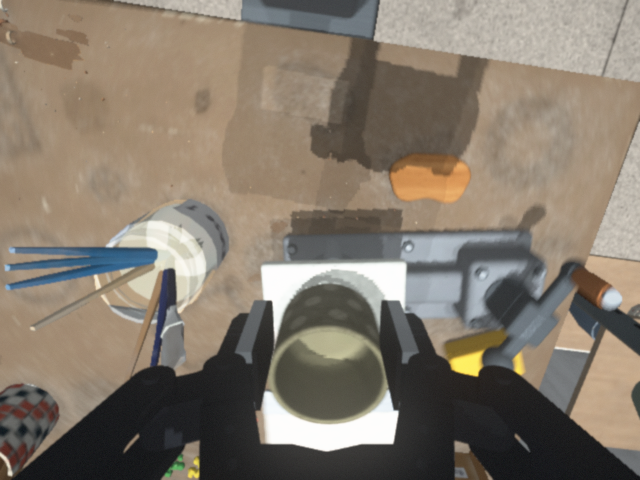

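The wrist picture shows the pot (330,350) on the table between the fingers, the crank on its shaft at (525,310), and the jar at (165,255). The table is level with the ledge. Next I lower behind the pot and tilt so the fingertips lead.

Emit:
servo_tool:
  commands:
    - [0,[0,0,0.015],[0,0,0]]
    - [0,[0,0,0.03],[0,0,0]]
    - [0,[0,0,0.03],[0,0,0]]
    - [0,[0,0,0.03],[0,0,0]]
    - [0,[0,0,0.02],[0,0,0]]
    - [0,[0,0,0.006],[0,-0.8,0]]
    - [0,[0,0,0],[0,-0.9,0]]
    - [0,[0,0,0],[0,-0.9,0]]
    - [0,[0,0,0],[0,-0.73,0]]
    - [0,[0,0,0],[0,0,0]]

```text
time_s: 17.07
eef_pos: [406.6, 88.4, 127.5]
ee_rot: [0.173, -0.064, 0.983, 0.012]
force: [0.1, 0.3, 0.3]
grip_width: 0.496
grip_force: 0.0
```

Emit:
servo_tool:
  commands:
    - [0,[-0.009,0,0.0033],[0,0,0]]
    - [0,[-0.012,0,0.0044],[0,0,0]]
    - [0,[-0.009,0,0.0033],[0,0,0]]
    - [0,[-0.0045,0,0.0016],[0,0,0]]
    - [0,[0,0,0],[0,0,0]]
    - [0,[0,0,0],[0,0,0]]

```text
time_s: 17.57
eef_pos: [445.0, 93.3, 127.9]
ee_rot: [0.172, -0.066, 0.983, 0.012]
force: [0.7, -0.1, 0.3]
grip_width: 0.504
grip_force: 0.0
```

Emit:
servo_tool:
  commands:
    - [0,[-0.0028,0,0.001],[0,0,0]]
    - [0,[-0.0028,0,0.001],[0,0,0]]
    - [0,[-0.0028,0,0.001],[0,0,0]]
    - [0,[-0.0028,0,0.001],[0,0,0]]
    - [0,[-0.004,0,0.0015],[0,0,0]]
    - [0,[-0.0056,0,0.002],[0,0,0]]
    - [0,[-0.0056,0,0.002],[0,0,0]]
    - [0,[-0.0056,0,0.002],[0,0,0]]
    - [0,[-0.0056,0,0.002],[0,0,0]]
    - [0,[-0.0056,0,0.002],[0,0,0]]

```text
time_s: 18.4
eef_pos: [491.1, 99.4, 128.4]
ee_rot: [0.173, -0.066, 0.983, 0.012]
force: [-0.9, 0.5, -1.1]
grip_width: 0.499
grip_force: 0.5
```

```bash
python3 lev.py; python3 - <<'E'
from h import *
a=capture("side");cv2.imwrite("pics/p6.png",cv2.resize(a["pixels"][130:270,230:420,::-1],None,fx=4,fy=4,interpolation=cv2.INTER_CUBIC))
E
```

```text
18.4 [491.1  99.4 128.4] [-0.9  0.5 -1.1]
side [(231, np.float64(113.07)), (908, np.float64(112.91))]
 table a,b range -52.97341265742982 55.63232752499611 -54.97729078570393 53.349903116799396
 pot 973 ab 13.613129826292887 -34.468803021987945 a range [-47.23022617  53.90551818] b [-49.14707031  34.00417365] ztop 188.2960535728557
scene [(432, np.float64(110.4)), (1048, np.float64(110.08))]
 table a,b range -53.98024116723211 56.570465375187446 16.854546142443144 54.96301979829253
 pot 129 ab 26.041040650457017 34.863895610778975 a range [-29.96097824  45.93580395] b [28.08690979 49.81260148] ztop 184.48798517456612
```

View pics/p6.png

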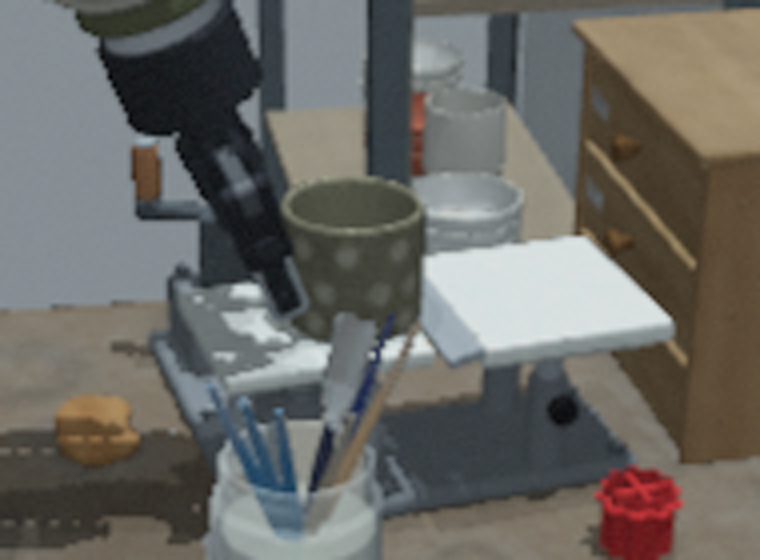

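The pot (355,260) is upright and sliding low-pushed toward the ledge (545,300). I'll keep going.

Emit:
servo_tool:
  commands:
    - [0,[-0.0056,0,0.002],[0,0,0]]
    - [0,[-0.0056,0,0.002],[0,0,0]]
    - [0,[-0.0056,0,0.002],[0,0,0]]
    - [0,[-0.0056,0,0.002],[0,0,0]]
    - [0,[-0.0056,0,0.002],[0,0,0]]
    - [0,[-0.0056,0,0.002],[0,0,0]]
    - [0,[-0.0056,0,0.002],[0,0,0]]
    - [0,[-0.0056,0,0.002],[0,0,0]]
    - [0,[-0.0056,0,0.002],[0,0,0]]
    - [0,[-0.0056,0,0.002],[0,0,0]]

```text
time_s: 19.38
eef_pos: [550.0, 107.3, 128.7]
ee_rot: [0.173, -0.066, 0.983, 0.012]
force: [-1.1, 0.1, -0.9]
grip_width: 0.502
grip_force: 0.5
```

Emit:
servo_tool:
  commands:
    - [0,[-0.0056,0,0.002],[0,0,0]]
    - [0,[-0.0056,0,0.002],[0,0,0]]
    - [0,[-0.0056,0,0.002],[0,0,0]]
    - [0,[-0.0056,0,0.002],[0,0,0]]
    - [0,[-0.0056,0,0.002],[0,0,0]]
    - [0,[-0.004,0,0.0015],[0,0,0]]
    - [0,[-0.003,0,0.001],[0,0,0]]
    - [0,[0,0,0],[0,0,0]]

```text
time_s: 20.05
eef_pos: [586.8, 112.2, 129.1]
ee_rot: [0.173, -0.066, 0.983, 0.012]
force: [-0.4, 0.1, 0.3]
grip_width: 0.5
grip_force: 0.0
```

```bash
cat > pot2.py <<'E'
from h import *
s=sense();u=np.array([np.cos(.134),np.sin(.134)]);v=np.array([-u[1],u[0]]);C=np.array([502,107.])
d=s["eef_pos"][:2]-C;print(s["time_s"],"tcp",d@u,d@v,s["eef_pos"][2],s["force"])
c=capture("side");W=cloud(c);p=c["pixels"].astype(int);d=W[...,:2]-C;a=d@u;b=d@v;z=W[...,2]
q=(z>118)&(z<195)&(a>60)&(a<215)&(abs(b)<60)&(p.max(2)<170)&(p[...,0]>p[...,2]+5)
print("pot a",np.percentile(a[q],[1,50,99]),"b",np.percentile(b[q],[1,99]),"ztop",np.percentile(z[q],98))
l=(p.min(2)>140)&(z>100)&(z<125)&(a>62)&(abs(b)<70);print("ledge a",np.percentile(a[l],[1,99]),"b",np.percentile(b[l],[1,99]))
E
python3 pot2.py
```

```text
20.05 tcp 84.76513801801059 -6.138901336923563 129.05891950052478 [-0.40625397  0.09324969  0.31898448]
pot a [ 91.67396869 126.7803014  163.52496167] b [-48.62041269  32.81693564] ztop 182.86376088362474
ledge a [ 71.72709709 202.63462462] b [-65.11715923  56.78304675]
```

Emit:
servo_tool:
  commands:
    - [0,[-0.003,0,0.001],[0,0,0]]
    - [0,[-0.003,0,0.001],[0,0,0]]
    - [0,[-0.003,0,0.001],[0,0,0]]
    - [0,[-0.001,0,0.0003],[0,0,0]]
    - [0,[0,0,0],[0,0,0]]
    - [0,[0.006,0,-0.002],[0,0,0]]
    - [0,[0.015,0,-0.0055],[0,0,0]]
    - [0,[0.03,0,-0.011],[0,0,0]]
    - [0,[0.01,0,-0.03],[0,0,0]]
    - [0,[0,0,-0.04],[0,0,0]]

```text
time_s: 20.93
eef_pos: [506.0, 101.9, 189.0]
ee_rot: [0.169, -0.066, 0.983, 0.012]
force: [1.1, -0.2, -0.0]
grip_width: 0.499
grip_force: 0.0
```

Emit:
servo_tool:
  commands:
    - [0,[0,0,-0.04],[0,0,0]]
    - [0,[0,0,-0.03],[0,0,0]]
    - [0,[0,0,0],[0,0,0]]
    - [0,[0,0,0],[0,0,0]]
    - [0,[0,0,0],[0,0,0]]

```text
time_s: 21.35
eef_pos: [485.7, 98.7, 256.6]
ee_rot: [0.173, -0.066, 0.983, 0.012]
force: [-0.2, 0.6, 0.0]
grip_width: 0.497
grip_force: 0.0
```

```bash
python3 pot2.py; python3 lev.py; python3 - <<'E'
from h import *
a=capture("side");b=capture("wrist")
A=cv2.resize(a["pixels"][130:280,230:430,::-1],(480,360),interpolation=cv2.INTER_CUBIC);B=cv2.resize(b["pixels"][:,:,::-1],(320,240))
o=np.zeros((360,800,3),np.uint8);o[:,:480]=A;o[:240,480:]=B;cv2.imwrite("pics/p7.png",o)
E
```

```text
21.35 tcp -17.235130489320607 -6.044543146085388 256.6106006750155 [-0.20954052  0.64374878  0.01825413]
pot a [ 97.36270631 132.76745408 172.88488939] b [-48.15797545  32.59804635] ztop 182.86794862391062
ledge a [ 69.26649284 202.42042301] b [-65.21821244  60.75469888]
21.4 [485.7  98.7 256.1] [ 0.1 -0.6 -0.5]
side [(857, np.float64(113.09)), (332, np.float64(112.82))]
 table a,b range -55.454493114829575 56.819735683941275 -54.95164711807972 54.76643902017224
scene [(941, np.float64(110.42)), (627, np.float64(110.0))]
 table a,b range -56.61410417713278 56.947969433354594 -24.3337940251526 54.95958087410933
```

View pics/p7.png

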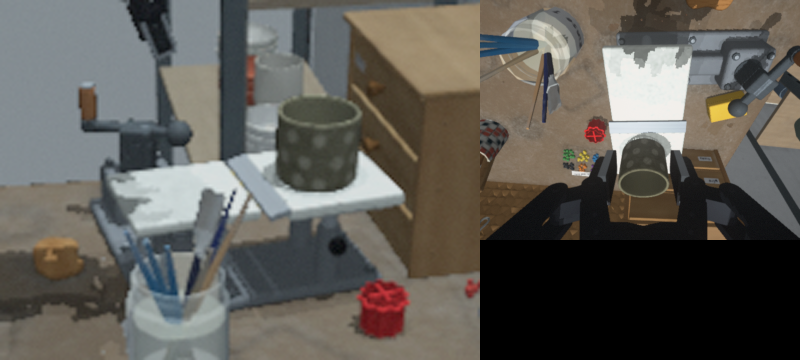

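The pot stands upright in the middle of the ledge (side crop (318,145)). The crank is seated on its shaft and the arm is clear, so I'm handing in.

```bash
python3 -c "
from rig import *
print(finish_job())"
```

```text
the job is handed in; nothing more can be done
None
```

The job is handed in, but no verdict came back: by my camera measurements, the crank is seated on the shaft, the lift table is level with the ledge to within about 0.5 mm, and the pot stands upright, wholly on the ledge.

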